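# Set up a wooden spindle between centres on the painting stand

## Task

Set up the wooden spindle for painting: lift it off its drying rack, lay it in the two V rests of the painting stand (the tailstock may first have to be slid back to make room), then push the tailstock up by its red peg until both ends of the spindle are fully home in their cups. Then seat the yellow stop block flat and square, right down in the pocket behind the tailstock, so that the tailstock cannot slide back. Do not let the spindle fall on the table, and leave the paint tubs standing where they are.

Things in the scene. Friction and masses are not known exactly. Their poses are not given: they have to be found in the camera images.
- spindle: Round wooden rod with two orange bands, 180 mm long along its y: body 26 mm thick, 152 long, and at each end a nose 12 mm thick, 14 long, tapering to 6 at the tip. Both ends alike; either way round will do. Origin: its middle, on its axis. Starts lying level in the rack, axis 55 mm above the table.
- rack: Dark wooden drying rack, fixed: base 52 x 125 x 10 mm (long side along y, z up), two V notches 10 mm wide, 52 mm either side of its middle, carrying the spindle along the rack's y. Between the notches the spindle is free from above. Origin: centre of the underside.
- stand: Painting stand, fixed. Base 80 x 345 x 10 mm, y = -165 to 180 in its frame, z up; origin on the underside. Blue headstock post at y = -160 to -136, top z = 98. Cup axis: x = 0, z = 75, along y. Grey V rests 10 mm wide at y = -68 and 16 carry the spindle's axis at z = 74; between them free down to z = 22. Home, the spindle's middle is at y = -40. Rails round the pocket: top z = 22.
- tailstock (a joint): Travel (m) of the blue tailstock along the stand's -y. 0: fully back, 216 mm between cup mouths. 0.060: home, spindle ends at the bottom of the cups, 156 mm. 0.066: end stop. About 3 N friction; stays put. In the stand's frame, minus travel: foot y = 112 to 164 mm, 64 wide, top z = 40; post y = 116 to 140, 36 wide, top z = 93. Unless nearly home the foot covers the pocket.
- peg_top (a point): Centre of the top of the red upright peg on the tailstock post: 14 mm thick, 40 mm tall, top 133 mm above the table. Push it from either side.
- head_cup (a point): Centre of the mouth of the headstock's aluminium cup, opening along the stand's +y: bore 17 mm, 12 mm deep, 27 mm outside.
- tail_cup (a point): Centre of the mouth of the tailstock's cup, opening along the stand's -y: the same sizes; moves with the tailstock.
- pocket (a point): Centre of the floor of the rectangular pocket in the stand behind the tailstock's home place: 37 mm along the stand's x, 49 mm along its y, 12 mm deep, floor 10 mm above the table. The pocket has a white floor patch.
- block: Yellow stop block, 34 x 46 x 48 mm (x, y, z), standing upright on the table; the bottom 5 mm are stepped in by 1.5 mm all round. Origin: centre of the underside. Its 46 mm side goes along the stand's y, either way round. Seated it stands 36 mm out of the pocket, about 4 mm behind the tailstock's foot.
- tub_blue: Closed blue plastic paint tub, 72 mm across, 80 mm tall, bystander. Origin: centre of the underside.
- tub_green: Closed green plastic paint tub, 72 mm across, 80 mm tall, bystander. Origin: centre of the underside.
- tub_red: Closed red plastic paint tub, 72 mm across, 80 mm tall, bystander. Origin: centre of the underside.
There are look-alikes about, which are no part of the job. Of the things like the block, leave any that is green or purple; of the rest the larger one is meant.

How it is judged:
By the outcome, as a careful person would: the job done as asked, in the order asked, and still so for the second after the job is handed in, with the robot touching nothing.
It also fails if it takes over 70 s, if anything falls off the work surface, if the arm or the gripper's body presses on something with over 40 N, if the wrist force passes 120 N, or if a joint passes its speed limit or range.

## Robot

A 7-joint arm with a two-finger parallel gripper is mounted at the origin on the work surface. World frame = base frame: x ahead of the robot, y to its left, z up, the work surface at z = 0. Lengths are in mm, angles in rad, forces in N, time in s.
With the tool pointing down it reaches from about 400 to 875 mm from the base axis. Payload 4.4 kg.
Tool frame: the origin (TCP) lies between the finger pads; the fingertips stand 17 mm ahead of it and the grasp point (between the pads) lies 2 mm behind it; z points along the fingers, y is the line along which they close (so a half turn about z gives the same grasp; the last joint's range is limited). The gripper opens to 85 mm and grips with 20 to 120 N. Pads are 22 mm wide; open, the fingers measure 114 mm over their backs; the gripper's body (76 mm by 85 mm) begins 54 mm behind the grasp point. The pads swing forward as they close: fully open they stand 13 mm farther back than shut.
Start: joints at [-0.066, 0.628, 0.038, 1.517, -0.027, 0.996, -0.02], TCP at [650.014, 0.027, 248.313] pointing down, gripper open.
Joint ranges: [-3.06, 3.06], [-0.37, 2.12], [-1.25, 1.32], [0.18, 2.47], [-1.1, 4.24], [0.23, 1.98], [-2.94, 2.94]. Speed limits (rad/s): [2.57, 2.57, 3.14, 3.14, 3.14, 3.14, 3.14].

## Interface

Orientations are given as [roll, pitch, yaw] about the fixed x, y, z axes, in that order (R = Rz(yaw) Ry(pitch) Rx(roll)).
In Python, from cell import sensors, get_image, ctrl gives the robot as it stands.
- The arm moves only by the tool send_rows, never from a script. Its argument "series" is a list of rows, each a list of 3 entries, a list of its own where there are three numbers: the finger opening in mm, from 0 to 85.4, then the shift along the world's x, y, z in units of 60 mm (1.0 is 60 mm), then the turn, a rotation vector about the world's x, y, z in units of 5 degrees (1.0 is 5 degrees). A call has 1 to 8 rows; each row shifts and turns the commanded pose from where the row before left it; what a row does not reach is not made up. A row lasts 1/8 s, in which the tool goes at most 62.5 mm and 10.7 degrees, less where a joint would pass 70% of its speed; a pose out of reach is approached as far as the arm can. A call is refused whole if a number of a shift passes 1 or a number of a turn 1, either way. A call with a gripper value outside its range is refused whole. The fingers move at their own pace and stop on an object; the grip force is fixed at half the most. Time passes only in rows, so rows that do not move let the fingers close. It gives the time, the measured TCP pose, the force, the opening and the grip force at its end, in the units of the state.
- sensors.read_state(): the state, without advancing time (a new reading comes with each control period).
- get_image(name): name is "scene" or "side" or "wrist"; returns a dict with "img" (480x640x3 uint8, red, green, blue), "depth" (480x640 float32, mm along the optical axis (not along the pixel's ray), 0 where there is no reading), "vfov" (degrees; the focal length in pixels is half the picture's height over the tangent of half this angle, whatever the lens; pixels are square), "cx", "cy" (the principal point, pixels), "world_to_cam" (4x4, takes a point from world to camera coordinates). Camera axes: x right, y down, z forward; pixel columns grow to the right and rows downward; lengths in mm; the calibration is good to about 2 mm. The wrist camera is an equidistant fisheye: a pixel r from the principal point sees the ray r / f radians off the axis. A picture is of the moment at which its call begins.
- ctrl.finish_job(): hands the job in; it is judged then, once.
The state is a dict: "clock": time; "qpos": joint angles; "qd": joint speeds; "tau": joint torques, N m; "eef_pos": TCP position; "tool_rot": TCP orientation; "force": force on the tool from outside, world axes, zero at the start; "torque": the same for the moment, N m; "width": finger opening in mm; "gripper_force": force on a finger pad.
Only numpy, scipy, OpenCV 4.12 (cv2) and the standard library are available. Lean on these libraries where they do the work, as an engineer would, in place of code of your own. Each camera call takes 0.05 s, during which the arm holds its last target. There are 200 camera calls.

## Working session

There is one attempt and no reset: what is moved stays moved. The work goes in short steps, Python scripts to look and compute and a tool call to move; the robot and the scene stay as the last step left them, time stands still between calls to the robot, and variables do not carry over. Pictures are saved under pics/ and viewed, at most 10 in all, crops included, and the job is handed in when it is done.

Besides the shell and the picture viewer there is one more tool, called by a JSON object that holds its "method" and its "body", one argument or row to a line. send_rows: Moves the arm, as the interface text tells. Its arguments: {"type":"object","properties":{"series":{"type":"array"}},"required":["series"]}

```bash
mkdir -p pics; ls; cat > h.py <<'E'
import numpy as np, cv2
from cell import sensors, get_image, ctrl
def cloud(d):
    h,w=d['depth'].shape; f=h/2/np.tan(np.radians(d['vfov'])/2)
    v,u=np.mgrid[:h,:w]; z=d['depth']
    P=np.stack([(u-d['cx'])/f*z,(v-d['cy'])/f*z,z,np.ones_like(z)],-1)
    return (P@np.linalg.inv(d['world_to_cam']).T)[...,:3]
def save(n,img): cv2.imwrite('pics/'+n+'.png',img[...,::-1])
E
python3 - <<'E'
from h import *
for n in('scene','side'):
    d=get_image(n); np.savez(n,**d); save(n,d['img']); print(n,d['vfov'],d['cx'],d['cy'],np.linalg.inv(d['world_to_cam'])[:3,3])
print(sensors.read_state())
E
```

```text
pics
scene 49.07993370154702 327.13725980979973 240.66026089835418 [1039.80467825  832.64722852 1025.96119451]
side 56.51992338817895 318.2404443338887 234.62565992280292 [445.76804548 633.58497434 779.55940724]
{'clock': 0.1, 'qpos': array([-0.06582075,  0.6292192 ,  0.0384598 ,  1.51827634, -0.02701287,
        0.99626793, -0.02002054]), 'qd': array([ 0.000993  , -0.00131228,  0.0001539 , -0.00224173,  0.00090403,
       -0.00106656, -0.00068928]), 'tau': array([ 3.65140630e-03, -5.64529252e+01,  1.23032581e+00, -1.93971133e+01,
        1.11524854e-02,  5.46943455e-03, -1.37002465e-05]), 'eef_pos': array([6.49478011e+02, 3.94555342e-02, 2.47500929e+02]), 'tool_rot': array([-3.13994014e+00,  1.27372810e-05,  1.57077718e+00]), 'force': array([-0.93480549, -0.62460174, -1.5809025 ]), 'torque': array([-0.0066311 ,  0.07444405,  0.02718997]), 'gripper_force': 0.0, 'width': 85.51230262819237}
```

View pics/scene.png

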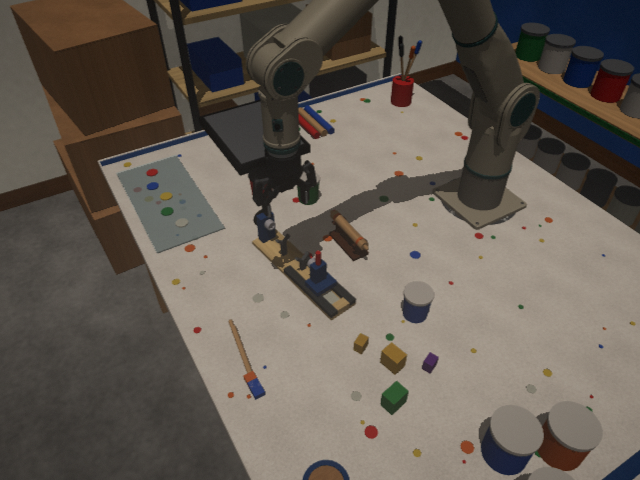

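View pics/side.png

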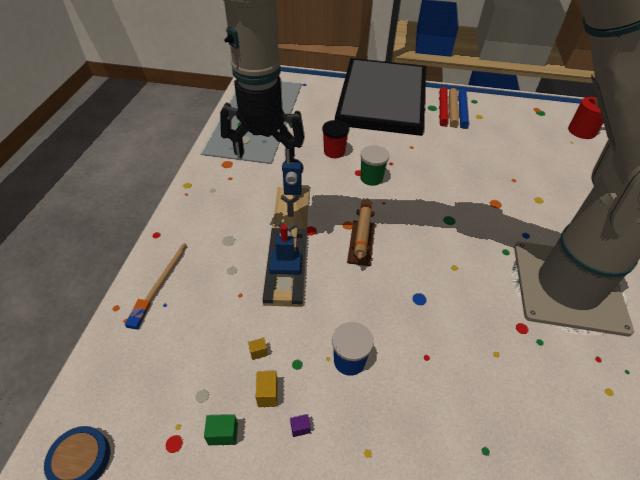

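The scene picture shows the stand from (265,245) to (345,305), the spindle on its rack at (350,235), and the blue, green and red tubs. Block candidates in the side picture: small yellow (258,348), larger yellow (266,388), green (221,430), purple (300,425). The larger yellow at (266,388) fits the description, since green and purple are excluded and it is the bigger of the rest. I'll measure it and confirm with a crop.

```bash
cat > m.py <<'E'
from h import *
ld=lambda n:{k:v for k,v in np.load(n+'.npz').items()}
for n in('scene','side'):
    d=ld(n);P=cloud(d);hsv=cv2.cvtColor(d['img'],cv2.COLOR_RGB2HSV)
    H,S,V=[hsv[...,i].astype(int) for i in range(3)]
    X,Y,Z=P[...,0],P[...,1],P[...,2]; ok=d['depth']>0
    ws=ok&(X>350)&(X<950)&(abs(Y)<500)&(Z<150)
    print(n,'table z',np.median(Z[ws&(abs(Z)<15)]))
    for nm,m in dict(yellow=(H>15)&(H<30)&(S>150)&(Z>12),wood=(H>5)&(H<22)&(S>90)&(Z>30),blue=(H>105)&(H<125)&(S>100)&(Z>15),red=((H<5)|(H>174))&(S>150)&(Z>15),green=(H>55)&(H<85)&(S>100)&(Z>15),white=(S<60)&(V>90)&(Z>60),dark=(V<70)&(Z>6)&(Z<30),base=(Z>6)&(Z<30)).items():
        c,l,st,ce=cv2.connectedComponentsWithStats((m&ws).astype(np.uint8))
        for i in range(1,c):
            if st[i,4]<25: continue
            Q=P[l==i]; top=Q[Q[:,2]>Q[:,2].max()-8][:,:2].astype(np.float32)
            print(nm,ce[i].astype(int),st[i,4],'med',np.median(Q,0).round(),'lo',Q.min(0).round(),'hi',Q.max(0).round(),'toprect',[np.round(a,1) for a in cv2.minAreaRect(top)] )
d=ld('side');save('crop',cv2.resize(d['img'][130:450,190:400],None,fx=2.4,fy=1.87,interpolation=cv2.INTER_CUBIC))
E
python3 m.py
```

```text
scene table z 1.5327064533104249
yellow [360 339] 97 med [606. 271.  34.] lo [589. 257.  29.] hi [621. 287.  39.] toprect [array([605.5, 271. ]), array([29.6, 21.3]), np.float64(28.7)]
yellow [393 353] 254 med [570. 346.  49.] lo [550. 322.  44.] hi [589. 370.  54.] toprect [array([569.1, 345.8]), array([32.6, 46.1]), np.float64(12.2)]
wood [349 230] 463 med [451. -25.  65.] lo [ 435. -124.   31.] hi [465.  55.  75.] toprect [array([446.4, -34.4]), array([ 18.6, 157.8]), np.float64(0.0)]
wood [361 339] 121 med [606. 271.  33.] lo [587. 257.  30.] hi [623. 287.  40.] toprect [array([604.5, 270.8]), array([31.5, 22.3]), np.float64(26.5)]
wood [393 354] 386 med [573. 349.  49.] lo [547. 321.  30.] hi [590. 371.  55.] toprect [array([569.2, 345.5]), array([35.8, 47.4]), np.float64(15.1)]
blue [260 215] 38 med [ 645. -161.   99.] lo [ 634. -172.   95.] hi [ 653. -149.  102.] toprect [array([ 643.5, -160.6]), array([17.7, 21.9]), np.float64(4.4)]
blue [316 265] 38 med [607.  69.  94.] lo [586.  56.  90.] hi [615.  78.  96.] toprect [array([600.6,  65.2]), array([29.4, 21. ]), np.float64(12
[... 10772 characters left out ...]
 6.] hi [467. 284.  30.] toprect [array([439. , 274.7]), array([18.4, 56.6]), np.float64(89.2)]
base [268 400] 132 med [563. 364.  17.] lo [551. 318.   7.] hi [584. 369.  30.] toprect [array([567.3, 365. ]), array([32.3,  2. ]), np.float64(11.9)]
base [224 439] 180 med [618. 438.  18.] lo [602. 403.   6.] hi [647. 444.  30.] toprect [array([619.1, 433.3]), array([53.7, 23.9]), np.float64(43.2)]
base [ 82 443] 1475 med [837. 482.  24.] lo [794. 454.   6.] hi [885. 500.  28.] toprect [array([839.9, 477.1]), array([45.6, 90.5]), np.float64(89.9)]
base [301 431] 105 med [501. 400.  20.] lo [487. 393.   6.] hi [516. 406.  30.] toprect [array([501.4, 398.4]), array([29.4,  5.7]), np.float64(21.6)]
```

```bash
python3 - <<'E'
from h import *
d={k:v for k,v in np.load('side.npz').items()}
a=cv2.resize(d['img'][150:310,230:400],None,fx=3.5,fy=3.5,interpolation=cv2.INTER_CUBIC)
save('cropA',a)
b=cv2.resize(d['img'][320:450,190:330],None,fx=3,fy=3); save('cropB',b)
E
```

```text
(no output)
```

View pics/crop.png

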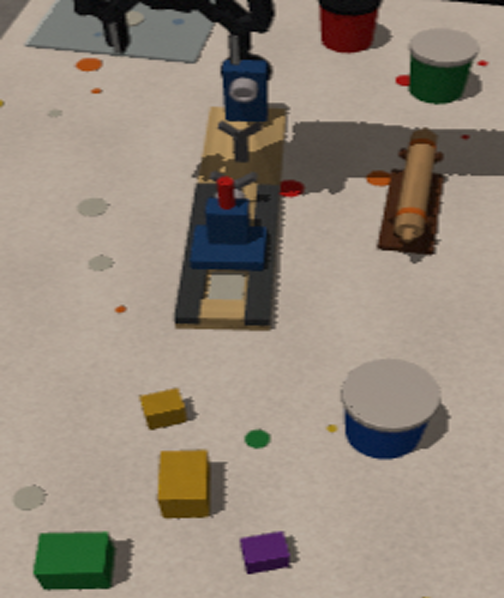

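The enlarged crop confirms it. The larger yellow block is at crop (185,480), the smaller yellow one at (163,408), and green and purple at (75,560) and (265,552). The tailstock stands about 48 mm forward, which leaves too little room, so I'll push it back by the peg first with closed fingers.

{"method": "send_rows", "body": {
  "series": [
    [0,[-0.35,0.25,-0.5],[0,0,0.86]],
    [0,[-0.38,0.3,-0.6],[0,0,0.86]],
    [0,[0,0,-0.5],[0,0,0]],
    [0,[0,0,-0.5],[0,0,0]],
    [0,[0,0,0],[0,0,0]],
    [0,[0,0,0],[0,0,0]]
  ]
}}

```text
clock: 0.85
eef_pos: [606.9, 33.0, 123.1]
tool_rot: [3.14, 0.0, 1.721]
force: [0.1, -0.6, 0.4]
width: 0.2
gripper_force: 0.0
```

```bash
python3 - <<'E'
from h import *
d=get_image('wrist'); np.savez('wrist',**d); save('w1',d['img'])
s=sensors.read_state(); print(s['eef_pos'],s['tool_rot'],s['force'],s['width'],d['vfov'],d['cx'],d['cy']); print(d['world_to_cam'])
E
```

```text
[607.14426821  33.00670672 123.49054923] [3.13956904e+00 1.55044278e-04 1.72072530e+00] [0.86090293 0.25790571 0.46356228] 0.12384292297641371 65.70646984690485 316.8148804417349 240.70194446122213
[[ 9.88877932e-01  1.48713501e-01  2.17504274e-03 -6.05719200e+02]
 [ 1.41912319e-01 -9.47828071e-01  2.85451997e-01 -5.64051775e+01]
 [ 4.45121323e-02 -2.81968515e-01 -9.58390540e-01  2.40011434e+02]
 [ 0.00000000e+00  0.00000000e+00  0.00000000e+00  1.00000000e+00]]
```

View pics/w1.png

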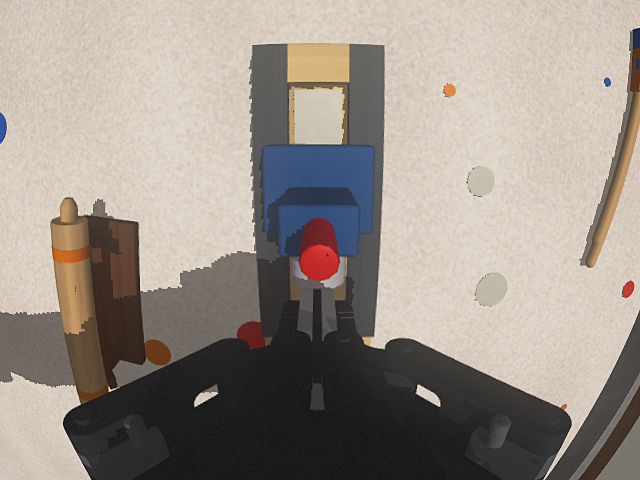

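The wrist view shows the red peg at (319,260) straight ahead of the closed fingers, the pocket patch at (318,115), the stand end at row 45 and the rail edges at columns 253 and 383. I'll measure the stand from here using depth.

```bash
cat >> h.py <<'E'
def fcloud(d):
    h,w=d['depth'].shape; f=h/2/np.tan(np.radians(d['vfov'])/2)
    v,u=np.mgrid[:h,:w]; a=u-d['cx']; b=v-d['cy']; r=np.hypot(a,b)+1e-9; t=np.tan(r/f)/r; z=d['depth']
    P=np.stack([a*t*z,b*t*z,z,np.ones_like(z)],-1)
    return (P@np.linalg.inv(d['world_to_cam']).T)[...,:3]
E
cat > m2.py <<'E'
from h import *
d=dict(np.load('wrist.npz')); P=fcloud(d); Z=P[...,2]; v,u=np.mgrid[:480,:640]
hsv=cv2.cvtColor(d['img'],cv2.COLOR_RGB2HSV).astype(int);V=hsv[...,2]
print('table',np.median(Z[100:200,450:560]))
# edges of stand per row, from depth step (z>12)
m=(Z>14)&(Z<32)&(u>230)&(u<400)&(v<320)
L=[];R=[]
for y in range(55,140,4):
    c=np.where(m[y])[0]; L.append(P[y,c[0]+1,:2]); R.append(P[y,c[-1]-1,:2])
for n,E in(('L',L),('R',R)):
    vx,vy,x0,y0=cv2.fitLine(np.array(E,np.float32),cv2.DIST_HUBER,0,.01,.01).ravel(); s=np.sign(vy); print(n,'yaw',np.degrees(np.arctan2(-vx*s,vy*s)),'x at y=100',x0+(100-y0)*vx/vy,'z',np.median(Z[60:140,258]))
Q=P[(Z>14)&(Z<32)&(v<140)&(u>250)&(u<390)]
yh=np.array([-.1495,.9888]);xh=np.array([.9888,.1495])
print('stand end along yh',np.percentile(Q[:,:2]@yh,[99,99.8]))
w=((hsv[...,1]<60)&(V>100)&(u>285)&(u<352)&(v>75)&(v<150)&(Z<16)); W=P[w]; print('patch',np.median(W,0),W.min(0),W.max(0)); 
print('patch s', (W[:,:2]@xh).min(),(W[:,:2]@xh).max(),(W[:,:2]@yh).min(),(W[:,:2]@yh).max())
b=(hsv[...,0]>105)&(hsv[...,0]<125)&(hsv[...,1]>100)&(u>230)&(u<400)
for lo,hi in((35,45),(88,98)):
    B=P[b&(Z>lo)&(Z<hi)][:,:2]; print('blue',lo,[np.percentile(B@a,[.5,99.5]).round(1) for a in(xh,yh)],cv2.minAreaRect(B.astype(np.float32))[2])
r=((hsv[...,0]<5)|(hsv[...,0]>174))&(hsv[...,1]>150)&(Z>127); B=P[r][:,:2]; print('peg',B.min(0),B.max(0),np.median(P[r][:,2]), (B@yh).min(),(B@yh).max(),(B@xh).min(),(B@xh).max())
E
python3 m2.py
```

```text
table -1.0178265047888573
L yaw 8.438615 x at y=100 558.3697 z 20.672285103351342
R yaw 8.501314 x at y=100 637.6593 z 20.672285103351342
stand end along yh [69.90726778 70.36771631]
patch [595.80313222 115.25688184   9.18133558] [578.4128805   96.01962057   6.71505785] [612.9951899  134.30710844  11.50211193]
patch s 591.2378263215603 621.6221186974183 7.6309913231844755 42.45461856900411
blue 35 [array([575.2, 637.5]), array([-42. ,   7.4])] 8.468375205993652
blue 88 [array([588.8, 623.8]), array([-39.2, -16.3])] 8.20495319366455
peg [587.60542479  36.78426128] [610.32022662 104.29187968] 131.53693419140674 -51.47473345399058 13.976434533208112 586.5234910912146 612.9391782193408
```

The stand's yaw is about 8.45° and its axis is consistent across the rails, foot, post and patch. Travel is about 46.5 mm. I'll push the tailstock back about 35 mm.

{"method": "send_rows", "body": {
  "series": [
    [0,[-0.028,0.19,0],[0,0,0]],
    [0,[-0.028,0.19,0],[0,0,0]],
    [0,[-0.028,0.19,0],[0,0,0]],
    [0,[-0.028,0.19,0],[0,0,0]],
    [0,[0,0,0],[0,0,0]],
    [0,[0.014,-0.1,0],[0,0,0]],
    [85,[0,0,0.8],[0,0,0]],
    [85,[-0.3,-0.5,0.5],[0,0,0]]
  ]
}}

```text
clock: 1.9
eef_pos: [583.5, 44.8, 201.5]
tool_rot: [3.139, -0.002, 1.724]
force: [0.9, -0.6, 0.0]
width: 35.8
gripper_force: 0.0
```

```bash
cat > m3.py <<'E'
from h import *
for n in('scene','side'):
    d=get_image(n); np.savez(n+'2',**d);P=cloud(d);X,Y,Z=np.moveaxis(P,-1,0)
    hsv=cv2.cvtColor(d['img'],cv2.COLOR_RGB2HSV).astype(int)
    m=(abs(X-449)<40)&(Y>-135)&(Y<70)&(Z>50)&(Z<85)&(hsv[...,1]>70)
    Q=P[m]; 
    b=Q[Q[:,2]>60][:,:2]; vx,vy,x0,y0=cv2.fitLine(b.astype(np.float32),cv2.DIST_HUBER,0,.01,.01).ravel()
    print(n,len(Q),'yaw',np.degrees(np.arctan(-vx/vy)),'x at -34',x0+(-34-y0)*vx/vy,'y',np.percentile(Q[:,1],[0,1,99,100]),'ztop',np.percentile(Q[:,2],98))
    o=m&(hsv[...,0]<13)&(hsv[...,1]>190); c,l,st,ce=cv2.connectedComponentsWithStats(o.astype(np.uint8))
    for i in range(1,c):
        if st[i,4]>8: print('band',ce[i],st[i,4],P[l==i].mean(0))
    r=((hsv[...,0]<5)|(hsv[...,0]>174))&(hsv[...,1]>150)&(Z>126)&(Z<140)&(abs(X-600)<40); print('peg',P[r].mean(0),r.sum())
print(sensors.read_state()['eef_pos'])
E
python3 m3.py
```

```text
scene 431 yaw 1.2020628 x at -34 448.54074 y [-103.5595683  -100.48820338   50.31850423   55.36292492] ztop 72.16311498407933
peg [594.73407072 103.61358275 132.52011187] 26
side 693 yaw 0.6615696 x at -34 448.5415 y [-119.53795576 -110.99782789   50.43716216   53.69382516] ztop 68.39980663699595
band [366.         205.22222222] 18 [449.74608039 -93.8981386   65.12497711]
band [362.         242.94117647] 34 [446.51717522  18.51930959  64.13743988]
peg [597.22328077 101.65295009 130.80753219] 35
[582.41415336  38.08090089 203.19046989]
```

{"method": "send_rows", "body": {
  "series": [
    [85,[-0.75,-0.41,0],[0,0,-0.76]],
    [85,[-0.75,-0.41,-0.2],[0,0,-0.76]],
    [85,[-0.74,-0.41,-0.6],[0,0,0]],
    [85,[0,0,-0.6],[0,0,0]],
    [85,[0,0,0],[0,0,0]],
    [85,[0,0,0],[0,0,0]]
  ]
}}

```text
clock: 2.75
eef_pos: [449.0, -30.8, 116.7]
tool_rot: [3.141, -0.0, 1.589]
force: [0.6, -0.9, 0.5]
width: 85.0
gripper_force: 0.0
```

```bash
python3 - <<'E'
from h import *
d=get_image('wrist'); np.savez('wrist2',**d); save('w2',d['img'])
s=sensors.read_state(); print(s['eef_pos'],s['tool_rot'],s['force'],s['width'])
P=fcloud(d);X,Y,Z=np.moveaxis(P,-1,0);hsv=cv2.cvtColor(d['img'],cv2.COLOR_RGB2HSV).astype(int)
m=(abs(X-449)<40)&(Y>-135)&(Y<70)&(Z>45)&(Z<75)&(hsv[...,1]>70);Q=P[m];b=Q[Q[:,2]>58]
vx,vy,x0,y0=cv2.fitLine(b[:,:2].astype(np.float32),cv2.DIST_HUBER,0,.01,.01).ravel()
print(len(Q),'yaw',np.degrees(np.arctan(-vx/vy)),'x at -34',x0+(-34-y0)*vx/vy,'y',np.percentile(Q[:,1],[0,1,99,100]),'z',np.percentile(Q[:,2],98))
E
```

```text
[449.2653732  -30.78251098 117.1081996 ] [ 3.13956619e+00 -2.63988644e-04  1.58884092e+00] [-0.19901398 -0.08479946  0.58932908] 85.20832518811545
13845 yaw 0.9731559 x at -34 449.75418 y [-126.50348925 -111.98219425   47.72330006   51.90382607] z 67.34383893737972
```

View pics/w2.png

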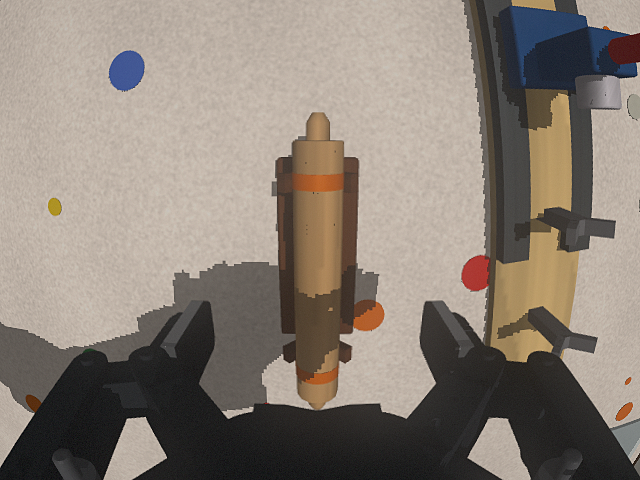

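The wrist view shows the spindle centred between the fingers, tips at (318,115) and (318,405), middle around y = -36. I'll descend and grip.

{"method": "send_rows", "body": {
  "series": [
    [85,[0,-0.08,-0.4],[0,0,0]],
    [85,[0,0,-0.4],[0,0,0]],
    [85,[0,0,-0.28],[0,0,0]],
    [10,[0,0,0],[0,0,0]],
    [10,[0,0,0],[0,0,0]],
    [10,[0,0,0],[0,0,0]],
    [10,[0,0,0],[0,0,0]],
    [10,[0,0,0],[0,0,0]]
  ]
}}

```text
clock: 3.8
eef_pos: [449.3, -36.1, 54.2]
tool_rot: [-3.139, 0.0, 1.588]
force: [-1.3, -0.5, 7.1]
width: 24.3
gripper_force: 58.4
```

Gripped. Lifting and carrying it over the stand.

{"method": "send_rows", "body": {
  "series": [
    [10,[0,0,0.3],[0,0,0]],
    [10,[0,0,0.7],[0,0,0]],
    [10,[0,0,0.6],[0,0,0.5]],
    [10,[0.7,-0.02,0],[0,0,0.5]],
    [10,[0.8,-0.02,0],[0,0,0.494]],
    [10,[0.8,-0.02,0],[0,0,0]],
    [10,[0.51,-0.01,0],[0,0,0]],
    [10,[0,0,0],[0,0,0]]
  ]
}}

```text
clock: 4.8
eef_pos: [619.9, -40.0, 149.3]
tool_rot: [-3.141, -0.001, 1.719]
force: [-0.9, 0.5, 0.0]
width: 24.2
gripper_force: 59.0
```

{"method": "send_rows", "body": {
  "series": [
    [10,[0,0,-0.2],[0,0,0]],
    [10,[0,0,0],[0,0,0]]
  ]
}}

```text
clock: 5.05
eef_pos: [615.7, -40.3, 135.9]
tool_rot: [-3.135, -0.001, 1.719]
force: [-0.3, 1.1, -0.4]
width: 24.1
gripper_force: 59.1
```

```bash
cat > m4.py <<'E'
from h import *
import sys
O=np.array([616.3,-16.8]);a=np.radians(8.45);xh=np.array([np.cos(a),np.sin(a)]);yh=np.array([-np.sin(a),np.cos(a)])
S=lambda P:np.stack([(P[:,:2]-O)@xh,(P[:,:2]-O)@yh,P[:,2]],1)
np.set_printoptions(precision=1,suppress=True)
k=sys.argv[1]
for n in('scene','side','wrist'):
    d=get_image(n); np.savez(n+k,**d); save(n+k,d['img']);P=(fcloud if n=='wrist' else cloud)(d)
    Q=S(P.reshape(-1,3)).reshape(P.shape);x,y,z=np.moveaxis(Q,-1,0);h,s,v=np.moveaxis(cv2.cvtColor(d['img'],cv2.COLOR_RGB2HSV).astype(int),-1,0)
    def pr(nm,m,ax=1):
        if m.sum()>8: B=Q[m]; print(n,nm,m.sum(),'med',np.median(B,0),'lo',np.percentile(B,1,0),'hi',np.percentile(B,99,0))
    near=(abs(x)<60)&(y>-200)&(y<200)&(d['depth']>0)
    pr('wood',near&(h>5)&(h<22)&(s>90)&(z>45)&(z<180))
    blue=near&(h>105)&(h<125)&(s>100)
    pr('headtop',blue&(y<-120)&(z>92)&(z<104)); pr('tailtop',blue&(y>50)&(z>87)&(z<98)); pr('foot',blue&(y>50)&(z>34)&(z<46))
    pr('pegtop',near&((h<5)|(h>174))&(s>140)&(z>127)&(z<138))
    pr('rails',near&(abs(x)<45)&(v<90)&(z>17)&(z<27)&(y>60))
    m=near&(h>5)&(h<22)&(s>90)&(z>45)&(z<180)
    if m.sum()>50:
        B=Q[m][:,:2].astype(np.float32);vx,vy,x0,y0=cv2.fitLine(B,cv2.DIST_HUBER,0,.01,.01).ravel();print('  axis slope deg',np.degrees(np.arctan(-vx/vy)),'x0',x0-y0*vx/vy)
st=sensors.read_state();print(st['eef_pos'],st['tool_rot'],st['force'],st['width'],'tcp stand',S(st['eef_pos'][None]))
E
python3 m4.py 4
```

```text
scene wood 317 med [ -3.7  23.3 146.9] lo [-17.2 -78.2 125.4] hi [  5.  109.3 153.9]
scene headtop 51 med [   3.  -146.1   99.1] lo [ -11.3 -157.7   94.4] hi [  16.2 -135.   103.3]
scene tailtop 35 med [  4.2 124.2  94.7] lo [-19.2 112.6  91.2] hi [ 11.3 131.7  97.1]
scene foot 120 med [ -3.  139.9  41.2] lo [-32.7 110.1  36.8] hi [ 24.3 153.3  45.1]
scene pegtop 20 med [ -2.3 122.1 133.8] lo [ -8.2 114.5 127.8] hi [  0.6 127.2 137.2]
scene rails 399 med [ 24.5 150.3  22.9] lo [-43.   61.8  17.4] hi [ 35.  183.7  26.8]
  axis slope deg 0.48046717 x0 -3.4403143
side wood 563 med [ -4.4  11.2 145.8] lo [-17.1 -66.3  65.7] hi [ 10.8  65.4 150.6]
side tailtop 129 med [ -2.7 124.1  91.3] lo [-18.5 108.4  87.1] hi [ 15.3 131.2  94.9]
side foot 512 med [ -3.2 136.7  38.7] lo [-33.6 103.9  34.6] hi [ 29.3 154.5  44.4]
side pegtop 33 med [ -1.7 120.4 131.6] lo [ -6.  113.8 127.3] hi [  4.  125.  133.3]
side rails 644 med [-22.7 141.6  20.9] lo [-42.   61.   17.4] hi [ 37.4 180.2  25.9]
  axis slope deg 1.7133299 x0 -3.86015
wrist wood 20987 med [ -2.2  12.  147.4] lo [-14.4 -53.5 137.9] hi [ 10.2  61.3 150.1]
wrist tailtop 683 med [  5.4 108.9  91.6] lo [-18.5 105.8  89.6] hi [ 16.8 112.8  93.5]
wrist foot 1166 med [ 23.  117.6  38.8] lo [-31.8 102.6  37. ] hi [ 30.4 132.9  40.6]
wrist rails 2826 med [-29.9  88.1  20.8] lo [-40.4  60.5  19. ] hi [ 38.5 138.9  25.5]
  axis slope deg 0.010850665 x0 -2.1841466
[617.4 -40.3 137.2] [-3.1 -0.   1.7] [ 0.2  0.3 -0.8] 24.197506889044877 tcp stand [[ -2.3 -23.4 137.2]]
```

The held spindle is parallel to the stand axis (slope 0.01° in the wrist view) and about 1 mm off laterally. I'll nudge it to y of about -19.5 for clearance to the head cup, then lower it.

{"method": "send_rows", "body": {
  "series": [
    [10,[0,0.068,-0.2],[0,0,0]],
    [10,[0,0,-0.3],[0,0,0]],
    [10,[0,0,-0.3],[0,0,0]],
    [10,[0,0,-0.15],[0,0,0]],
    [10,[0,0,0],[0,0,0]],
    [10,[0,0,0],[0,0,0]]
  ]
}}

```text
clock: 5.95
eef_pos: [618.5, -36.3, 80.5]
tool_rot: [-3.139, -0.0, 1.718]
force: [-0.6, 1.0, -0.3]
width: 24.4
gripper_force: 59.1
```

{"method": "send_rows", "body": {
  "series": [
    [10,[0,0,-0.06],[0,0,0]],
    [10,[0,0,-0.06],[0,0,0]],
    [10,[0,0,0],[0,0,0]],
    [10,[0,0,0],[0,0,0]]
  ]
}}

```text
clock: 6.45
eef_pos: [618.0, -36.3, 73.4]
tool_rot: [-3.139, -0.0, 1.719]
force: [-0.3, 0.1, 4.1]
width: 24.4
gripper_force: 59.4
```

{"method": "send_rows", "body": {
  "series": [
    [30,[0,0,0],[0,0,0]],
    [40,[0,0,0],[0,0,0]],
    [60,[0,0,0],[0,0,0]],
    [60,[0,0,0],[0,0,0]],
    [60,[0,0,0.2],[0,0,0]],
    [60,[0,0,0.5],[0,0,0]],
    [40,[0,0,0.7],[0,0,0]],
    [0,[0,0,0.3],[0,0,0]]
  ]
}}

```text
clock: 7.45
eef_pos: [619.5, -36.2, 178.2]
tool_rot: [3.14, 0.0, 1.719]
force: [-0.4, -0.5, -0.4]
width: 24.3
gripper_force: 0.0
```

```bash
python3 m4.py 5; python3 - <<'E'
import cv2
a=cv2.imread('pics/side5.png')[130:310,210:400]; b=cv2.imread('pics/wrist5.png')
cv2.imwrite('pics/c5.png',cv2.hconcat([cv2.resize(a,(380,360),interpolation=cv2.INTER_CUBIC),cv2.resize(b,(420,360))[:,:]]))
E
```

```text
scene wood 505 med [-0.2 -4.7 84.7] lo [-14.1 -97.8  65.8] hi [ 7.7 71.1 92.7]
scene headtop 75 med [  -2.9 -143.9   99.1] lo [ -21.7 -156.7   95.4] hi [  15.  -135.1  102.6]
scene tailtop 36 med [  2.3 125.5  93.6] lo [-18.5 112.   90.5] hi [ 11.4 131.1  96.9]
scene foot 123 med [ -3.  140.9  41.3] lo [-32.2 109.2  37. ] hi [ 23.4 153.7  45.5]
scene pegtop 20 med [ -3.6 122.3 133.5] lo [ -7.8 113.4 127.7] hi [  2.1 127.  137.1]
scene rails 392 med [ 24.3 151.8  23.2] lo [-43.6  61.2  17.4] hi [ 35.7 183.4  26.8]
  axis slope deg 1.0800757 x0 -0.14141673
side wood 654 med [-3.2 -4.  82.9] lo [-14.8 -93.3  65.1] hi [10.5 65.5 87.8]
side headtop 61 med [   9.7 -142.6   95.7] lo [ -22.2 -158.4   92.3] hi [  18.6 -134.9   98.7]
side tailtop 130 med [ -2.9 124.1  91.5] lo [-18.5 108.3  87.4] hi [ 15.3 130.6  94.3]
side foot 506 med [ -3.2 136.9  38.8] lo [-33.6 103.3  34.9] hi [ 29.5 154.7  45. ]
side pegtop 34 med [ -1.8 120.4 131.4] lo [ -7.8 112.9 127.3] hi [  4.2 124.9 133.6]
side rails 640 med [-23.1 142.1  20.8] lo [-42.   62.   17.5] hi [ 37.4 179.6  26.6]
  axis slope deg 0.1743654 x0 -3.2597377
wrist wood 8579 med [-0.1 -1.4 84.1] lo [ -13.1 -103.    74.1] hi [12.  64.5 87.2]
wrist headtop 83 med [   0.3 -137.1   93.3] lo [ -12.9 -138.5   92.1] hi [  13.  -136.    95.8]
wrist tailtop 1205 med [  7.8 117.5  91.7] lo [-17.9 106.2  89.9] hi [ 16.8 128.7  93.4]
wrist foot 1624 med [ 21.5 130.6  38.7] lo [-31.7 103.   36.9] hi [ 30.2 151.3  40.4]
wrist pegtop 254 med [ -0.8 114.  131.6] lo [ -6.8 110.9 128.3] hi [  5.2 116.5 133.5]
wrist rails 2280 med [-30.   90.8  20.7] lo [-40.5  60.5  19. ] hi [ 38.5 157.4  25.5]
  axis slope deg 0.53982145 x0 -0.24764714
[618.3 -36.3 175.7] [-3.1  0.   1.7] [-0.1  0.1  0.4] 1.5114837553990617 tcp stand [[ -0.8 -19.6 175.7]]
```

View pics/c5.png

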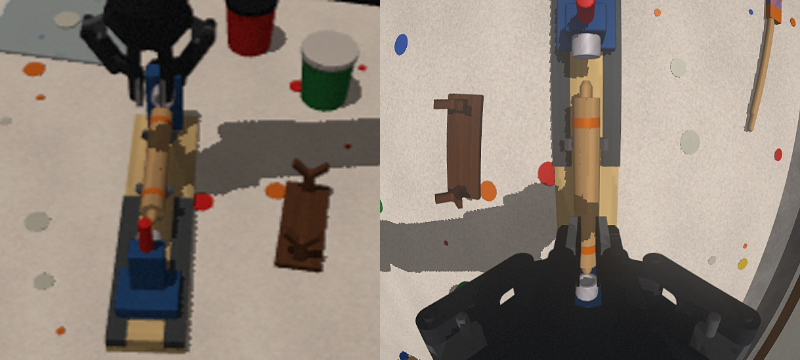

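The picture shows the spindle lying in both V rests, nose at right-hand (586,85) facing the tail cup, tailstock back. Next I'll go behind the peg, closed, and push.

{"method": "send_rows", "body": {
  "series": [
    [0,[-0.101,0.68,0],[0,0,0]],
    [0,[-0.101,0.68,0],[0,0,0]],
    [0,[-0.101,0.68,0],[0,0,0]],
    [0,[-0.101,0.68,0],[0,0,0]],
    [0,[0,0,0],[0,0,0]],
    [0,[0,0,-0.4],[0,0,0]],
    [0,[0,0,-0.5],[0,0,0]],
    [0,[0,0,0],[0,0,0]]
  ]
}}

```text
clock: 8.6
eef_pos: [591.3, 125.1, 117.8]
tool_rot: [-3.131, 0.001, 1.718]
force: [-0.4, 0.4, 0.6]
width: -0.1
gripper_force: 0.0
```

{"method": "send_rows", "body": {
  "series": [
    [0,[0.022,-0.145,0],[0,0,0]],
    [0,[0.022,-0.145,0],[0,0,0]],
    [0,[0.022,-0.145,0],[0,0,0]],
    [0,[0.022,-0.145,0],[0,0,0]],
    [0,[0.022,-0.145,0],[0,0,0]],
    [0,[0,0,0],[0,0,0]],
    [0,[0,0,0],[0,0,0]]
  ]
}}

```text
clock: 9.48
eef_pos: [600.5, 82.3, 121.0]
tool_rot: [-3.138, 0.001, 1.718]
force: [-0.3, 0.9, 0.1]
width: -0.2
gripper_force: 0.0
```

```bash
python3 m4.py 6 | grep -v rails
```

```text
scene wood 414 med [  1.5 -28.2  84.6] lo [ -12.7 -103.7   68.4] hi [ 8.3 49.3 92. ]
scene headtop 63 med [  -3.5 -146.4   98.9] lo [ -21.1 -156.    94.3] hi [  14.7 -134.4  103. ]
scene foot 165 med [  0.2 106.7  41.2] lo [-32.7  87.6  37.5] hi [ 25.7 117.8  45.6]
  axis slope deg -1.2737526 x0 1.8594016
side wood 25 med [-13.2  45.3  85.5] lo [-45.1  10.4  72.3] hi [  7.9 112.1 172.3]
side tailtop 27 med [-15.2  90.3  91.1] lo [-18.2  73.   87.5] hi [14.1 94.7 94.5]
side foot 461 med [ -2.8 100.5  38.7] lo [-33.5  67.7  34.9] hi [ 29.3 118.4  45. ]
wrist wood 184 med [-0.7 31.8 85.9] lo [-47.6  26.5  84.4] hi [  3.3 112.4 177.8]
wrist tailtop 13 med [-18.2  91.7  90.7] lo [-18.5  89.6  87.7] hi [-17.7  92.7  91.8]
wrist foot 4965 med [ -0.1 102.8  38.8] lo [-31.6  68.3  37.2] hi [ 30.2 116.5  44. ]
wrist pegtop 161 med [ -0.6  78.6 131.8] lo [ -2.9  75.3 130.5] hi [  1.8  82.6 133.1]
  axis slope deg 0.10884338 x0 -0.59555215
[600.3  83.1 120.9] [-3.1  0.   1.7] [0.2 0.1 0.1] 0.12452232261098099 tcp stand [[ -1.1 101.2 120.9]]
```

{"method": "send_rows", "body": {
  "series": [
    [0,[0.0075,-0.05,0],[0,0,0]],
    [0,[0.0075,-0.05,0],[0,0,0]],
    [0,[0.0075,-0.05,0],[0,0,0]],
    [0,[0.0075,-0.05,0],[0,0,0]],
    [0,[0,0,0],[0,0,0]],
    [0,[0,0,0],[0,0,0]]
  ]
}}

```text
clock: 10.38
eef_pos: [602.2, 71.0, 120.9]
tool_rot: [-3.138, 0.0, 1.718]
force: [-0.3, 1.4, -1.3]
width: -0.0
gripper_force: 1.1
```

{"method": "send_rows", "body": {
  "series": [
    [0,[0.005,-0.033,0],[0,0,0]],
    [0,[0,0,0],[0,0,0]],
    [0,[0,0,0],[0,0,0]]
  ]
}}

```text
clock: 10.75
eef_pos: [602.5, 69.4, 121.0]
tool_rot: [-3.138, -0.0, 1.719]
force: [-0.4, 2.4, -2.0]
width: -0.0
gripper_force: 1.5
```

{"method": "send_rows", "body": {
  "series": [
    [0,[0.005,-0.033,0],[0,0,0]],
    [0,[0,0,0],[0,0,0]],
    [0,[0,0,0],[0,0,0]]
  ]
}}

```text
clock: 11.12
eef_pos: [602.7, 67.5, 121.0]
tool_rot: [-3.138, -0.0, 1.719]
force: [-0.2, 3.6, -2.5]
width: -0.2
gripper_force: 1.8
```

{"method": "send_rows", "body": {
  "series": [
    [0,[0.005,-0.033,0],[0,0,0]],
    [0,[0,0,0],[0,0,0]],
    [0,[0,0,0],[0,0,0]]
  ]
}}

```text
clock: 11.5
eef_pos: [602.8, 67.3, 121.0]
tool_rot: [-3.138, -0.002, 1.72]
force: [-1.4, 7.1, -1.6]
width: 0.4
gripper_force: 3.3
```

{"method": "send_rows", "body": {
  "series": [
    [0,[0.005,-0.033,0],[0,0,0]],
    [0,[0,0,0],[0,0,0]],
    [0,[0,0,0],[0,0,0]]
  ]
}}

```text
clock: 11.88
eef_pos: [602.8, 67.1, 121.0]
tool_rot: [-3.138, -0.005, 1.721]
force: [-2.6, 9.8, -1.3]
width: -0.0
gripper_force: 4.8
```

```bash
python3 m4.py 7 | grep -v rails;python3 - <<'E'
import cv2
a=cv2.imread('pics/scene7.png')[190:330,220:400]; b=cv2.imread('pics/wrist7.png')
cv2.imwrite('pics/c7.png',cv2.hconcat([cv2.resize(a,(400,311),interpolation=cv2.INTER_CUBIC),cv2.resize(b,(400,311))]))
E
```

```text
scene wood 397 med [  1.6 -42.2  84.7] lo [ -13.5 -112.4   70.3] hi [ 8. 35. 92.]
scene headtop 70 med [  -1.9 -143.4   99.2] lo [ -21.4 -156.6   96.3] hi [  15.3 -134.4  103.6]
scene foot 161 med [-0.4 93.4 41.4] lo [-33.6  74.8  36.9] hi [ 24.4 104.8  45.5]
  axis slope deg -1.554726 x0 2.5421104
side wood 42 med [ -8.1  74.5 151.2] lo [-44.1  -5.2  68.4] hi [ 15.6  99.2 177.1]
side tailtop 41 med [-14.5  75.4  90.8] lo [-19.3  57.8  87.4] hi [15.3 79.7 94. ]
side foot 454 med [-3.3 86.4 38.6] lo [-33.9  53.7  34.6] hi [ 29.2 103.6  44.8]
wrist wood 231 med [-0.4 17.5 85.8] lo [-49.3  10.9  84.1] hi [  3.5  96.3 178. ]
wrist tailtop 31 med [-18.1  77.5  90.9] lo [-18.8  73.   87.1] hi [-17.1  79.2  92.8]
wrist foot 5154 med [-0.  88.1 38.8] lo [-31.5  54.6  37.1] hi [ 30.2 102.4  44.4]
wrist pegtop 117 med [ -0.4  63.4 131.7] lo [ -2.7  60.6 130.5] hi [  1.9  66.9 133. ]
  axis slope deg 0.45098802 x0 -0.25689012
[602.8  67.1 121. ] [-3.1 -0.   1.7] [-1.6  9.6 -1.6] -0.11962645568560672 tcp stand [[ -1.  85. 121.]]
```

View pics/c7.png

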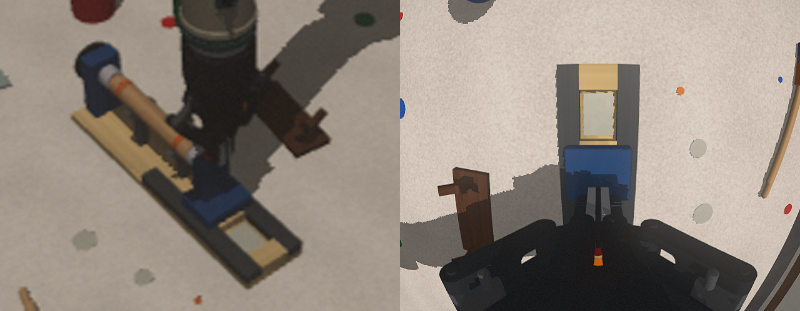

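The travel stalled with force rising, and the foot's rear edge is at 104 mm, which is home. The picture shows the noses inside both cups and the pocket open at right (598,115). One firmer push to be sure, then I'll back off and go up.

{"method": "send_rows", "body": {
  "series": [
    [0,[0.008,-0.05,0],[0,0,0]],
    [0,[0,0,0],[0,0,0]],
    [0,[0,0,0],[0,0,0]]
  ]
}}

```text
clock: 12.4
eef_pos: [602.8, 66.8, 121.1]
tool_rot: [-3.138, -0.008, 1.722]
force: [-3.8, 14.0, -1.9]
width: 0.2
gripper_force: 7.1
```

{"method": "send_rows", "body": {
  "series": [
    [0,[-0.03,0.25,0],[0,0,0]],
    [0,[-0.02,0.12,0],[0,0,0]],
    [0,[0,0,0.9],[0,0,0]],
    [0,[0,0,0.5],[0,0,0]],
    [0,[0,0,0],[0,0,0]]
  ]
}}

```text
clock: 13.02
eef_pos: [603.0, 81.8, 207.9]
tool_rot: [3.139, 0.001, 1.717]
force: [-0.0, 0.1, 0.2]
width: 0.1
gripper_force: 0.0
```

```bash
python3 m4.py 8; python3 - <<'E'
from h import *
for n in('scene','side'):
    d=dict(np.load(n+'8.npz'));P=cloud(d);X,Y,Z=np.moveaxis(P,-1,0);hsv=cv2.cvtColor(d['img'],cv2.COLOR_RGB2HSV).astype(int)
    T=P[(abs(X-571)<40)&(abs(Y-345)<40)&(Z>42)&(Z<60)&(hsv[...,0]>12)&(hsv[...,0]<32)&(hsv[...,1]>130)]
    print(n,[np.round(a,1) for a in cv2.minAreaRect(T[:,:2].astype(np.float32))],np.median(T[:,2]))
E
```

```text
scene wood 440 med [  0.8 -34.1  85.2] lo [ -14.  -113.6   68.7] hi [ 8.1 37.8 91.7]
scene headtop 66 med [  -2.6 -145.2   99.5] lo [ -21.2 -154.9   96. ] hi [  14.4 -133.8  102.8]
scene foot 185 med [ 0.9 90.7 41.5] lo [-33.3  60.5  36.8] hi [ 24.3 104.9  45.6]
scene pegtop 13 med [ -2.2  72.7 134. ] lo [ -7.3  67.6 128.1] hi [  1.   76.5 137.4]
scene rails 555 med [ 16.6 137.1  23. ] lo [-44.1  62.1  17.2] hi [ 34.8 182.6  26.7]
  axis slope deg 0.014887309 x0 0.7406604
side wood 222 med [-8.   0.4 83.7] lo [ -15.2 -105.1   67. ] hi [  8.9  68.7 131.5]
side tailtop 105 med [-3.2 73.6 91.2] lo [-19.2  56.3  87.1] hi [15.3 80.1 94.2]
side foot 456 med [-3.1 87.  38.9] lo [-33.7  54.4  34.5] hi [ 28.9 104.1  45.2]
side pegtop 28 med [ -1.9  69.7 131. ] lo [ -6.2  64.2 127.4] hi [  4.   73.7 133.5]
side rails 804 med [-17.7 134.6  20.9] lo [-41.9  63.8  17.5] hi [ 37.4 179.8  25.8]
  axis slope deg -1.1941535 x0 -8.014164
wrist wood 328 med [ -0.7 -38.4  85.2] lo [ -6.7 -52.4  83.5] hi [  5.3 -23.6  86.8]
wrist tailtop 299 med [-8.9 73.4 91.7] lo [-18.1  57.8  89.6] hi [16.7 79.1 93.4]
wrist foot 2653 med [ 4.3 88.3 38.8] lo [-31.3  54.6  37.1] hi [ 30.2 102.3  40.4]
wrist rails 4282 med [-21.3 127.4  20.8] lo [-40.4  62.8  19.1] hi [ 38.3 177.2  25.8]
  axis slope deg -0.018261421 x0 -0.65479493
[600.3  81.8 204.2] [-3.1  0.   1.7] [-0.2 -1.1  0.1] -0.18201209535672822 tcp stand [[ -1.3  99.8 204.2]]
scene [array([569. , 345.4]), array([34.5, 47. ]), np.float64(12.1)] 49.13122558234096
side [array([572.1, 343.9]), array([33.9, 46.8]), np.float64(13.4)] 47.050588279608974
```

The tailstock stays home after release (foot rear at 102–105). Next, the block: the larger yellow one at about (570.5, 344.6), yaw 12.6°.

{"method": "send_rows", "body": {
  "series": [
    [85,[-0.1,0.876,0],[0,0,0.4]],
    [85,[-0.1,0.876,0],[0,0,0.43]],
    [85,[-0.1,0.876,0],[0,0,0]],
    [85,[-0.1,0.876,-0.3],[0,0,0]],
    [85,[-0.1,0.876,-0.6],[0,0,0]],
    [85,[0,0,-0.5],[0,0,0]],
    [85,[0,0,0],[0,0,0]],
    [85,[0,0,0],[0,0,0]]
  ]
}}

```text
clock: 14.18
eef_pos: [571.9, 343.1, 122.1]
tool_rot: [-3.139, 0.001, 1.79]
force: [0.1, -0.8, 0.8]
width: 85.1
gripper_force: 0.0
```

```bash
python3 - <<'E'
from h import *
d=get_image('wrist'); np.savez('wrist9',**d); save('wrist9',d['img']);P=fcloud(d);X,Y,Z=np.moveaxis(P,-1,0);hsv=cv2.cvtColor(d['img'],cv2.COLOR_RGB2HSV).astype(int)
T=P[(abs(X-571)<45)&(abs(Y-345)<45)&(Z>42)&(Z<60)&(hsv[...,0]>12)&(hsv[...,0]<32)&(hsv[...,1]>130)]
print([np.round(a,1) for a in cv2.minAreaRect(T[:,:2].astype(np.float32))],np.median(T[:,2]))
s=sensors.read_state();print(s['eef_pos'],s['tool_rot'],s['width'])
E
```

```text
[array([573.2, 343.1]), array([33.7, 46.6]), np.float64(12.2)] 46.780263084615285
[572.28350635 343.36755049 122.83483804] [-3.14016813e+00 -9.91322502e-05  1.78928027e+00] 84.85764664841221
```

View pics/wrist9.png

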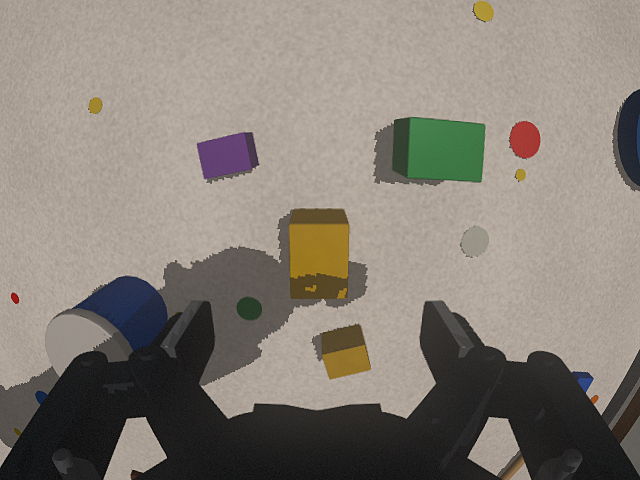

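The wrist view shows the larger yellow block at (320,250), midway between the open fingers. Descend and grip.

{"method": "send_rows", "body": {
  "series": [
    [85,[0,0.02,-0.5],[0,0,0]],
    [85,[0,0,-0.6],[0,0,0]],
    [85,[0,0,-0.38],[0,0,0]],
    [85,[0,0,0],[0,0,0]],
    [20,[0,0,0],[0,0,0]],
    [20,[0,0,0],[0,0,0]],
    [20,[0,0,0],[0,0,0]],
    [20,[0,0,0],[0,0,0]]
  ]
}}

```text
clock: 15.22
eef_pos: [571.8, 346.1, 34.4]
tool_rot: [-3.141, -0.001, 1.791]
force: [-0.3, 0.2, 6.7]
width: 33.2
gripper_force: 60.9
```

{"method": "send_rows", "body": {
  "series": [
    [20,[0,0,0.3],[0,0,0]],
    [20,[0,0,0.6],[0,0,0]],
    [20,[0,0,0.5],[0,0,0]],
    [20,[0,0,0],[0,0,0]]
  ]
}}

```text
clock: 15.72
eef_pos: [572.7, 346.7, 120.6]
tool_rot: [3.139, -0.002, 1.791]
force: [0.4, 0.2, -1.3]
width: 33.1
gripper_force: 60.1
```

{"method": "send_rows", "body": {
  "series": [
    [20,[0.076,-0.775,0],[0,0,-0.4]],
    [20,[0.076,-0.775,0],[0,0,-0.434]],
    [20,[0.076,-0.775,0],[0,0,0]],
    [20,[0.076,-0.775,0],[0,0,0]],
    [20,[0.076,-0.775,0],[0,0,0]],
    [20,[0,0,-0.4],[0,0,0]],
    [20,[0,0,-0.3],[0,0,0]],
    [20,[0,0,0],[0,0,0]]
  ]
}}

```text
clock: 16.73
eef_pos: [592.0, 113.8, 73.1]
tool_rot: [-3.134, -0.001, 1.72]
force: [0.4, -0.4, 0.2]
width: 33.1
gripper_force: 60.1
```

{"method": "send_rows", "body": {
  "series": [
    [20,[0,0,0],[0,0,0]],
    [20,[0,0,0],[0,0,0]]
  ]
}}

```text
clock: 16.98
eef_pos: [594.3, 113.8, 75.7]
tool_rot: [-3.14, -0.001, 1.719]
force: [0.1, -0.4, -0.3]
width: 33.3
gripper_force: 60.1
```

```bash
cat > m5.py <<'E'
from h import *
import sys
O=np.array([616.3,-16.8]);a=np.radians(8.45);R=np.array([[np.cos(a),np.sin(a)],[-np.sin(a),np.cos(a)]])
np.set_printoptions(precision=1,suppress=True)
k=sys.argv[1]
for n in('scene','side','wrist'):
    d=get_image(n); np.savez(n+k,**d); save(n+k,d['img']);P=(fcloud if n=='wrist' else cloud)(d)
    x,y=np.moveaxis((P[...,:2]-O)@R.T,-1,0);z=P[...,2];h,s,v=np.moveaxis(cv2.cvtColor(d['img'],cv2.COLOR_RGB2HSV).astype(int),-1,0)
    Q=np.stack([x,y,z],-1)
    Y=(h>14)&(h<32)&(s>130)&(abs(x)<40)&(y>95)&(y<170)&(z>30)&(z<110)
    zt=np.percentile(z[Y],98); T=Q[Y&(z>zt-5)]
    print(n,'block px',Y.sum(),'ztop',zt,'all lo',np.percentile(Q[Y],1,0),'hi',np.percentile(Q[Y],99,0),'top lo',np.percentile(T,1,0),'hi',np.percentile(T,99,0),cv2.minAreaRect(T[:,:2].astype(np.float32))[1:])
    r=(z>17)&(z<27)&(abs(x)<60)&(y>110)&(y<200)&(v<110); B=Q[r]; print('  rails lo',np.percentile(B,.5,0),'hi',np.percentile(B,99.5,0))
    f=(h>105)&(h<125)&(s>100)&(z>34)&(z<44)&(abs(x)<50)&(y>40)&(y<130); 
    if f.sum()>9: print('  foot lo',np.percentile(Q[f],1,0),'hi',np.percentile(Q[f],99,0))
st=sensors.read_state();print(st['eef_pos'],st['tool_rot'],st['force'],st['width'],'tcp stand',R@(st['eef_pos'][:2]-O))
E
python3 m5.py 10;python3 - <<'E'
import cv2
a=cv2.imread('pics/side10.png')[190:320,220:350]; b=cv2.imread('pics/wrist10.png');c=cv2.imread('pics/scene10.png')[220:330,270:380]
cv2.imwrite('pics/c10.png',cv2.hconcat([cv2.resize(a,(250,250)),cv2.resize(b,(300,250)),cv2.resize(c,(250,250))]))
E
```

```text
scene block px 236 ztop 93.75134201498017 all lo [-21.3 127.7  46. ] hi [ 10.6 157.1  94.9] top lo [-20.2 128.8  89. ] hi [  9.9 156.6  95.3] ((36.299678802490234, 25.3677921295166), 15.926682472229004)
  rails lo [-45.9 111.4  17.1] hi [ 35.2 183.1  26.7]
  foot lo [ 6.4 58.2 37. ] hi [ 25.1 103.3  43.7]
side block px 532 ztop 90.68042036495505 all lo [-20.  108.5  42.2] hi [ 13.5 153.6  91.3] top lo [-19.5 107.9  85.8] hi [ 13.5 152.7  94.6] ((33.03363037109375, 49.15062713623047), 3.30483078956604)
  rails lo [-41.9 111.2  17.4] hi [ 37.6 180.7  24.3]
  foot lo [-34.2  51.2  36. ] hi [-27.3 103.1  40.9]
wrist block px 13262 ztop 89.17200927636806 all lo [-18.6 107.3  47.2] hi [ 14.1 152.2  89.3] top lo [-18.6 107.1  85. ] hi [ 14.1 152.   89.4] ((34.761627197265625, 47.00082015991211), 0.18584582209587097)
  rails lo [-40.7 117.8  18.3] hi [ 38.6 179.2  22.4]
  foot lo [-31.8  60.   37.7] hi [27.2 77.4 40. ]
[594.2 113.3  75.6] [-3.1 -0.   1.7] [-0.   0.3 -1.5] 33.19346619887064 tcp stand [ -2.8 132. ]
```

View pics/c10.png

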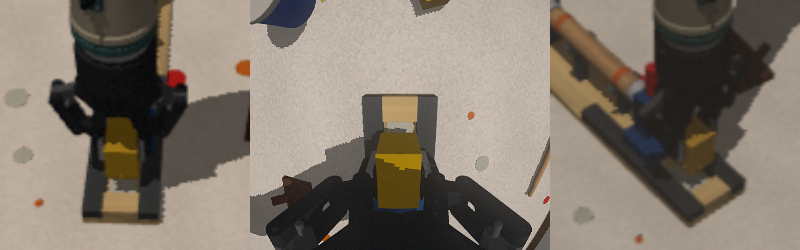

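The montage shows the block hanging just above the pocket, square to the rails. I'll check the pocket's own edges in the earlier wrist depth, where they were unobstructed.

```bash
python3 - <<'E'
from h import *
O=np.array([616.3,-16.8]);a=np.radians(8.45);R=np.array([[np.cos(a),np.sin(a)],[-np.sin(a),np.cos(a)]])
for n,f in(('wrist8',fcloud),('wrist7',fcloud),('side8',cloud)):
    d=dict(np.load(n+'.npz'));P=f(d);x,y=np.moveaxis((P[...,:2]-O)@R.T,-1,0);z=P[...,2]
    for lo in range(100,188,2):pass
    g=lambda m:round(float(np.median(z[m])),1) if m.any() else None
    print(n,'along y',[(lo,g((abs(x+1.5)<6)&(y>=lo)&(y<lo+2))) for lo in list(range(100,114,2))+list(range(148,186,2))])
    print('  along x',[(lo,g((abs(y-135)<10)&(x>=lo)&(x<lo+1))) for lo in list(range(-26,-14))+list(range(12,24))])
    h,s,v=np.moveaxis(cv2.cvtColor(d['img'],cv2.COLOR_RGB2HSV).astype(int),-1,0)
    m=(s<70)&(v>90)&(abs(x)<25)&(y>100)&(y<165); print('  white',np.percentile(x[m],[1,99]),np.percentile(y[m],[1,99]))
E
```

```text
wrist8 along y [(100, 224.8), (102, 223.5), (104, 224.0), (106, 232.1), (108, 265.8), (110, 267.0), (112, 260.3), (148, 8.8), (150, 8.9), (152, 9.1), (154, 20.7), (156, 20.8), (158, 20.3), (160, 20.6), (162, 20.7), (164, 20.8), (166, 21.0), (168, 20.5), (170, 329.2), (172, 21.1), (174, 20.6), (176, 21.1), (178, 19.5), (180, -1.2), (182, -1.0), (184, -1.1)]
  along x [(-26, 21.0), (-25, 20.9), (-24, 20.8), (-23, 21.1), (-22, 21.0), (-21, 20.4), (-20, 20.0), (-19, 9.7), (-18, 8.8), (-17, 9.1), (-16, 9.2), (-15, 9.3), (12, 9.4), (13, 9.5), (14, 9.0), (15, 8.8), (16, 8.9), (17, 10.6), (18, 20.8), (19, 20.7), (20, 20.8), (21, 21.0), (22, 20.8), (23, 20.8)]
  white [-19.6237967   21.67234387] [106.3258123  160.16599374]
wrist7 along y [(100, 178.6), (102, 36.2), (104, 19.3), (106, 8.8), (108, 9.0), (110, 9.3), (112, 9.3), (148, 9.1), (150, 9.1), (152, 8.8), (154, 20.4), (156, 245.7), (158, 20.8), (160, 20.7), (162, 20.6), (164, 20.8), (166, 20.9), (168, 20.7), (170, 20.9), (172, 20.8), (174, 20.6), (176, 20.8), (178, 20.6), (180, -0.9), (182, -1.1), (184, -1.2)]
  along x [(-26, 20.7), (-2
[... 392 characters left out ...]
(106, 208.3), (108, 234.0), (110, 238.8), (112, 233.5), (148, None), (150, None), (152, 17.0), (154, 20.2), (156, 20.5), (158, 20.4), (160, 21.7), (162, 20.8), (164, 20.8), (166, 20.3), (168, 20.4), (170, 20.6), (172, 20.4), (174, 19.7), (176, 20.2), (178, 6.9), (180, 15.1), (182, -1.0), (184, -0.2)]
  along x [(-26, 501.3), (-25, 491.6), (-24, 474.6), (-23, 469.5), (-22, 471.5), (-21, 470.5), (-20, 472.5), (-19, 467.7), (-18, 473.1), (-17, 476.4), (-16, 466.6), (-15, 468.9), (12, 439.8), (13, 436.9), (14, 440.4), (15, 443.1), (16, 425.5), (17, 420.9), (18, 440.3), (19, 448.3), (20, 429.8), (21, 444.4), (22, 445.2), (23, 414.1)]
  white [-23.29836132  23.90629592] [110.45494769 146.56768471]
```

The wrist depth puts the pocket centre at (-1.1, 129.6) and the block at (-2.2, 129.6). I'll shift about 1.1 mm in x and lower with force watching.

{"method": "send_rows", "body": {
  "series": [
    [20,[0.018,0.006,-0.15],[0,0,0]],
    [20,[0,0,-0.1],[0,0,0]],
    [20,[0,0,-0.04],[0,0,0]],
    [20,[0,0,0],[0,0,0]],
    [20,[0,0,0],[0,0,0]]
  ]
}}

```text
clock: 17.75
eef_pos: [595.0, 113.4, 57.7]
tool_rot: [-3.139, -0.0, 1.718]
force: [-0.7, -0.3, 0.1]
width: 33.2
gripper_force: 60.1
```

{"method": "send_rows", "body": {
  "series": [
    [20,[0,0,-0.05],[0,0,0]],
    [20,[0,0,-0.05],[0,0,0]],
    [20,[0,0,0],[0,0,0]],
    [20,[0,0,0],[0,0,0]]
  ]
}}

```text
clock: 18.25
eef_pos: [594.9, 113.4, 51.6]
tool_rot: [-3.138, -0.0, 1.718]
force: [0.6, -0.9, -0.4]
width: 32.9
gripper_force: 60.1
```

{"method": "send_rows", "body": {
  "series": [
    [20,[0,0,-0.03],[0,0,0]],
    [20,[0,0,-0.03],[0,0,0]],
    [20,[0,0,-0.03],[0,0,0]],
    [20,[0,0,0],[0,0,0]],
    [20,[0,0,0],[0,0,0]]
  ]
}}

```text
clock: 18.88
eef_pos: [594.9, 113.4, 46.3]
tool_rot: [-3.139, -0.0, 1.718]
force: [-0.8, -0.3, -1.3]
width: 33.1
gripper_force: 60.1
```

{"method": "send_rows", "body": {
  "series": [
    [20,[0,0,-0.025],[0,0,0]],
    [20,[0,0,-0.02],[0,0,0]],
    [20,[0,0,0],[0,0,0]],
    [20,[0,0,0],[0,0,0]]
  ]
}}

```text
clock: 19.38
eef_pos: [595.0, 113.4, 44.4]
tool_rot: [-3.139, -0.0, 1.718]
force: [-1.7, -0.3, 5.3]
width: 33.6
gripper_force: 60.9
```

It touched the floor at exactly the predicted height. Release and retreat.

{"method": "send_rows", "body": {
  "series": [
    [45,[0,0,0],[0,0,0]],
    [60,[0,0,0],[0,0,0]],
    [60,[0,0,0],[0,0,0]],
    [60,[0,0,0.4],[0,0,0]],
    [60,[0,0,0.8],[0,0,0]],
    [60,[0,0,0.9],[0,0,0]],
    [60,[-0.3,0.9,0.5],[0,0,0]],
    [60,[0,0,0],[0,0,0]]
  ]
}}

```text
clock: 20.38
eef_pos: [577.1, 172.6, 201.8]
tool_rot: [3.139, -0.006, 1.726]
force: [0.6, 0.4, 0.4]
width: 60.0
gripper_force: 0.0
```

```bash
python3 m5.py 11; python3 - <<'E'
import cv2
a=cv2.imread('pics/side11.png')[120:320,200:400]; c=cv2.imread('pics/scene11.png')[190:330,230:380]
cv2.imwrite('pics/c11.png',cv2.hconcat([cv2.resize(a,(400,400),interpolation=cv2.INTER_CUBIC),cv2.resize(c,(400,400),interpolation=cv2.INTER_CUBIC)]))
E
python3 m4.py 12 | grep -E 'foot|peg|head|wood'
```

```text
scene block px 300 ztop 62.71834737369822 all lo [-22.  109.7  30.1] hi [ 12.1 155.7  63. ] top lo [-21.7 110.1  57.9] hi [ 12.7 155.2  63.1] ((46.95225524902344, 34.33576583862305), 85.72174072265625)
  rails lo [-47.  112.   17.1] hi [ 35.1 183.5  26.8]
  foot lo [-34.   59.9  38.1] hi [ 25.1 102.7  43.8]
side block px 441 ztop 59.196225663662105 all lo [-19.7 107.4  31.3] hi [ 13.8 153.2  59.4] top lo [-19.3 106.8  54.3] hi [ 13.9 152.6  59.4] ((33.855308532714844, 47.90523910522461), 0.03373216837644577)
  rails lo [-42.  110.4  17.1] hi [ 37.6 180.2  26.5]
  foot lo [-33.7  53.   34.9] hi [ 29.3 103.8  42.7]
wrist block px 2610 ztop 58.15406027443089 all lo [-17.7 107.2  31.5] hi [ 14.9 152.1  58.3] top lo [-17.7 107.1  53.9] hi [ 15.  151.8  58.4] ((46.185184478759766, 33.189064025878906), 89.66741943359375)
  rails lo [-40.9 110.3  17.4] hi [ 38.6 179.3  25.8]
  foot lo [-31.7  53.8  37.2] hi [ 30.3 102.4  40.3]
[577.2 165.1 198.2] [-3.1  0.   1.7] [ 0.5 -0.6 -0.5] 60.00664956836623 tcp stand [-12.  185.7]
scene wood 709 med [-0.  13.1 78.7] lo [ -21.3 -111.    46. ] hi [ 11.4 154.7  91.6]
scene headtop 51 med [  -2.8 -144.9   99.1] lo [ -20.6 -154.1   95. ] hi [  14.  -134.6  101.7]
scene foot 139 med [ 9.9 87.3 41.8] lo [-33.5  59.7  36.8] hi [ 25.4 103.4  45.7]
scene pegtop 23 med [ -3.3  71.  133.1] lo [ -8.7  63.4 127.4] hi [  2.4  76.9 136.4]
side wood 347 med [ -2.9 132.7  56.6] lo [-19.5 107.1  45.3] hi [ 13.6 152.9  59.2]
side foot 354 med [-7.6 81.8 38.8] lo [-33.8  53.   34.6] hi [ 29.1 103.6  45.4]
wrist wood 1336 med [ -0.8 140.9  56.7] lo [-17.5 105.9  46.5] hi [ 14.8 151.9  58.3]
wrist foot 1822 med [ 3.7 85.5 38.8] lo [-31.9  53.7  37.3] hi [ 30.3 102.2  40.4]
```

View pics/c11.png

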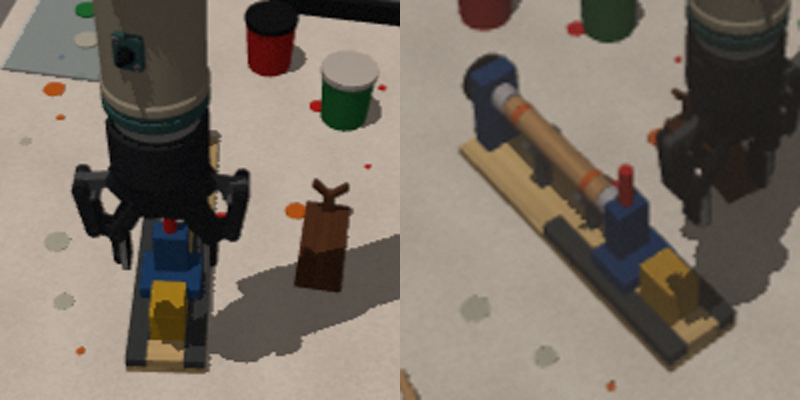

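The picture shows the spindle held between both cups and the block seated square behind the tailstock. Its top is at z of about 58 (10 + 48), and the foot's rear edge is still at about 103. The tubs stand and the gripper is clear.

```bash
python3 -c "
from cell import ctrl
print(ctrl.finish_job())"
```

```text
the job is handed in; nothing more can be done
None
```

The job is handed in at about 20 s on the clock: the spindle is home in both cups, the tailstock is pushed up, the yellow stop block sits flat and square in the pocket, and the tubs were not touched.

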